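# Hook the clamping spring of a gluing jig

### The arm

A 7-joint arm with a two-finger parallel gripper is mounted at the origin on a cart in front of the work surface, level with it; the furniture and walls round the work are solid. World frame = base frame: x ahead of the robot, y to its left, z up, the work surface at z = 0. Lengths are in m, angles in rad, forces in N, time in s.
With the tool pointing down it reaches from about 0.425 to 0.95 m from the base axis. Payload 4.7 kg.
Tool frame: the origin (TCP) lies between the finger pads; the fingertips stand 25 mm ahead of it and the grasp point (between the pads) lies 6 mm ahead of it; x points along the fingers, z is the direction in which the jaws open and shut, and the axes are right-handed (so a half turn about x gives the same grasp; the last joint's range is limited). The gripper opens to 85 mm and grips with 20 to 120 N. Pads are 22 mm wide; open, the fingers measure 114 mm over their backs; the gripper's body (76 mm by 85 mm) begins 54 mm behind the grasp point. The pads swing forward as they close: fully open they stand 13 mm farther back than shut.
Start: joints at [-1.129, 0.469, -0.049, 1.532, 0.024, 1.141, -0.082], TCP at [0.306, 0.602, 0.256] pointing down, gripper open.
Joint ranges: [-2.59, 2.59], [-0.33, 1.99], [-1.39, 1.29], [0.1, 2.45], [-1.04, 4.18], [0.21, 1.99], [-2.66, 2.66]. Speed limits (rad/s): [2.57, 2.57, 3.14, 3.14, 3.14, 3.14, 3.14].

### API

Orientations are given as a 3x3 rotation matrix whose columns are the frame's x, y, z axes.
In Python, from rig import * gives the robot as it stands. Calls block until the motion is done:
- movep(position, orientation): joint-space move of the TCP to a pose.
- move_l(position, attitude=None, feed=0.15, until_force=None): straight line of the TCP; attitude=None keeps the orientation; feed is the mean speed in m/s. With until_force (N) it stops when the force on the tool has changed by that much, and returns True; else False.
- move_joints(angles): joint-space move.
- command_gripper(opening, newtons=None): finger opening in m; newtons is the grip in N (None keeps the last); returns when the fingers have stopped.
- sleep(seconds).
- inverse_kinematics(position, orientation): joint angles nearest the present ones, or None.
- sense(): the state.
- camera(name): name is "scene" or "top" or "wrist"; returns (picture, depth): 384x512x3 uint8, red, green, blue; 384x512 float32, m along the optical axis (not along the pixel's ray), 0 where there is no reading.
- camera_params(name): a dict with "K" (3x3 intrinsics, pixels), "dist" ([k1, k2, p1, p2, k3] as OpenCV has them; the pictures are not rectified), "position" and "rotation" of the camera in the world; the wrist camera has in their place "tool_from_camera" (4x4, takes a point from camera to tool coordinates, whose origin is the TCP and whose axes are the tool frame's). Camera axes: x right, y down, z forward; pixel columns grow to the right and rows downward; lengths in m; the calibration is good to about 2 mm. A picture is of the moment at which its call begins: read the wrist's pose just before it. camera_params takes no time and is no camera call.
A pose or a line that the arm cannot do raises Unreachable and nothing moves.
- finish_job(): hands the job in, once; it reports no verdict.
The state is a dict: "time_s": time; "joint_pos": joint angles; "qd": joint speeds; "joint_efforts": joint torques, N m; "position": TCP position; "tcp_rot": TCP orientation; "wrist_force": force on the tool from outside, world axes, zero at the start; "ft_torque": the same for the moment, N m; "finger_gap": finger opening in m.
Only numpy, scipy, OpenCV 4.12 (cv2) and the standard library are available. Lean on these libraries where they do the work, as an engineer would, in place of code of your own. Each camera call takes 0.05 s, during which the arm holds its last target.

### The job

On the small gluing jig a wooden block stands between the fence and the open pressing lever. Take the T-handled spring puller, catch the stud on the end of the lever's spring with it, stretch the spring and let its hook bite round the jig's anchor post, so that the spring keeps the lever pressed on the block. Then lay the puller back on the bare table; move the spring and the lever only with the puller, never with the gripper, and leave the caliper, the cork block and the little brass plane where they are.

Things in the scene. Friction and masses are not known exactly. Their poses are not given: they have to be found in the camera images.
- jig: fixed plywood board, 170 (x) x 210 (y) x 18 mm, on the table; origin at the centre of its underside, +y is the way the spring is pulled, -x the side to which the spring hangs loose. In its frame (mm): fence x -12..45, y -6..10, top z 48; anchor post x -40, y 57.5
- anchor_post (a point): centre of the steel anchor post at the height of the spring's flat hook (42 mm above the table): neck 7 mm in diameter, with a cap 12 mm in diameter whose top is 52 mm above the table; axes as the jig's
- lever: wooden pressing lever, 112 x 14 mm, top 36 mm above the table; carries the spring. Origin on its upright pivot (jig x 55, y -57.5 mm) at table height; it reaches 100 mm along its own -x; a cork pad on its +y side meets the block. Open by 0.08 to 0.2 rad at the start; it turns easily and a pull on the spring closes it first; at about 0 rad to the jig it presses the block
- spring_eye (a point): the spring's eye on the lever's stud, 95 mm from the pivot, 42 mm above the table. The spring swings level about it with light friction and stays where left. x axis: along the spring to its hook; at the start 0.25 to 0.5 rad from the jig's +y towards the jig's -x. With the lever closed the eye is 115 mm from the anchor post, exactly in the jig's -y direction from it
- hook_seat (a point): where the post's centre lies when the hook bites; axes of spring_hook. In mm: bight's inner face x +3.5; long shank on the +y side, inner face y +7.5; short tip on the -y side, y -7.5 to -11.5, free end at x -4.5; mouth open on the -y side from there back to the coil's end plate at x -25.5. Seat to eye: 86.5 mm slack, 115 mm hooked with the lever closed, 161 at most
- stud (a point): upright steel stud on the hook's end, 6 mm in diameter, standing from 44 to 70 mm above the table, no head; this point is on its axis 58 mm above the table, 22.5 mm beyond hook_seat along the spring; x axis along the spring
- puller: the spring puller, 157 mm long, 0.14 kg, loose: wooden grip 64 x 20 x 28 mm (x, y, z), 64 mm cross bar at its rear end (x -44 to -30, y -32 to 32), in front a steel rod 5 mm thick ending in a flat crook. Origin: centre of the grip's underside; x towards the crook, z up; it lies flat on the table. Grip it across the 20 mm, from above
- puller_grip (a point): middle of the puller's grip, 14 mm above its underside
- puller_crook (a point): centre of the crook's bend, 100 mm ahead of the grip's middle, 14 mm above the underside. Crook level: rod at y -10.5, half circle of inner radius 8 mm on the +x side, free tip at y +10.5 reaching back to x -14 (mm); open below, above and to the rear. Lowered over the stud and drawn along its own -x, the stud comes to rest 5 mm ahead (+x) of this point
- block: loose wooden block 36 x 40 x 26 mm on the jig between lever and fence, 0.5 to 1 mm from the fence; origin at the centre of its underside
- caliper: vernier caliper lying on the table, 58 x 170 x 10 mm, bystander; origin at the centre of its underside
- cork_block: cork block 44 x 70 x 28 mm, bystander; origin at the centre of its underside
- thumb_plane: little brass plane 25 x 60 x 34 mm, bystander; origin at the centre of its underside
- spring_hook: flat steel hook, 4 mm plate, at the end of the coil spring (coil 16 mm thick); moves level only, 42 mm above the table. x along the spring away from the eye, y to its left, z up. Pull: 2.2 N slack plus 0.22 N per mm (8.5 N hooked, 12 N drawn 15 mm past). To hook: draw its seat 8 to 20 mm past the post (15 is good), swing it over the post mouth first (to the jig's +x), ease it back
Mind the look-alikes: they are no part of the job. Leave any green look-alike of the block alone.

How it is judged:
By the outcome, as a careful person would: the job done as asked, in the order asked, and still so for the second after the job is handed in, with the robot touching nothing.
It also fails if it takes over 61 s, if anything falls off the work surface, if the arm or the gripper's body presses on something with over 40 N, if the wrist force passes 120 N, or if a joint passes its speed limit or range.

## Working session

There is one attempt and no reset: what is moved stays moved. The work goes in short steps, each a Python script; the robot and the scene stay as the last script left them, time stands still between calls to the robot, and variables do not carry over. Pictures are saved under pics/ and viewed, and the job is handed in when it is done.

```bash
mkdir -p pics; ls; python3 - <<'E'
from rig import *
import cv2, numpy as np
for n in ("scene","top"):
    p,d=camera(n); cv2.imwrite(f"pics/{n}0.png",cv2.resize(p[:,:,::-1],(800,600),interpolation=cv2.INTER_CUBIC)); np.savez(f"pics/{n}0.npz",p=p,d=d)
    c=camera_params(n); print(n,c)
s=sense(); print(s)
E
```

```text
pics
scene {'K': array([[402.91780384,   0.        , 260.79567418],
       [  0.        , 402.91780384, 190.20990028],
       [  0.        ,   0.        ,   1.        ]]), 'dist': array([-0.04662327,  0.        ,  0.        ,  0.        ,  0.        ]), 'position': array([-0.16759523, -0.70050559,  0.53399338]), 'rotation': array([[ 0.70694584, -0.29847991,  0.64119991],
       [-0.70724416, -0.29093915,  0.64432919],
       [-0.00576916, -0.90899073, -0.41677639]])}
top {'K': array([[397.94835699,   0.        , 254.58113486],
       [  0.        , 397.94835699, 185.8484013 ],
       [  0.        ,   0.        ,   1.        ]]), 'dist': array([0.02412399, 0.        , 0.        , 0.        , 0.        ]), 'position': array([ 0.44642004, -0.02225898,  1.18368298]), 'rotation': array([[ 0.026835  , -0.99490426,  0.09718744],
       [-0.99941836, -0.02465533,  0.02355961],
       [-0.02104337, -0.09776313, -0.99498721]])}
{'time_s': 0.1, 'joint_pos': array([-1.12892779,  0.46937015, -0.04859103,  1.5335978 ,  0.02407605,
        1.14098493, -0.08230239]), 'qd': array([ 0.00045836, -0.00169518, -0.00183272, -0.00318259, -0.00036911,
        0.00034667,  0.00057144]), 'joint_efforts': array([ 8.18685530e-04, -5.11511958e+01, -4.69423144e-02, -2.38389838e+01,
        1.07734147e-02,  4.37102062e-03,  5.55030198e-06]), 'position': array([0.30592232, 0.60114674, 0.2553501 ]), 'tcp_rot': array([[-7.67737866e-04, -8.91226162e-01,  4.53558528e-01],
       [-1.60129216e-03,  4.53559175e-01,  8.91224725e-01],
       [-9.99998423e-01, -4.20527470e-05, -1.77532802e-03]]), 'wrist_force': array([ 0.47501224, -0.81931421, -0.84795675]), 'ft_torque': array([-0.0299979 , -0.01723364, -0.06205254]), 'finger_gap': 0.08530236509170952}
```

View pics/top0.png

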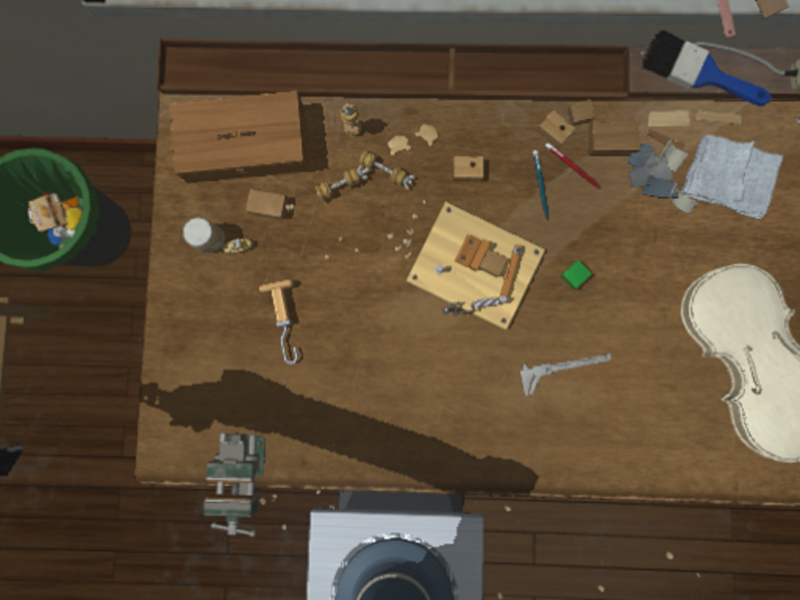

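View pics/scene0.png

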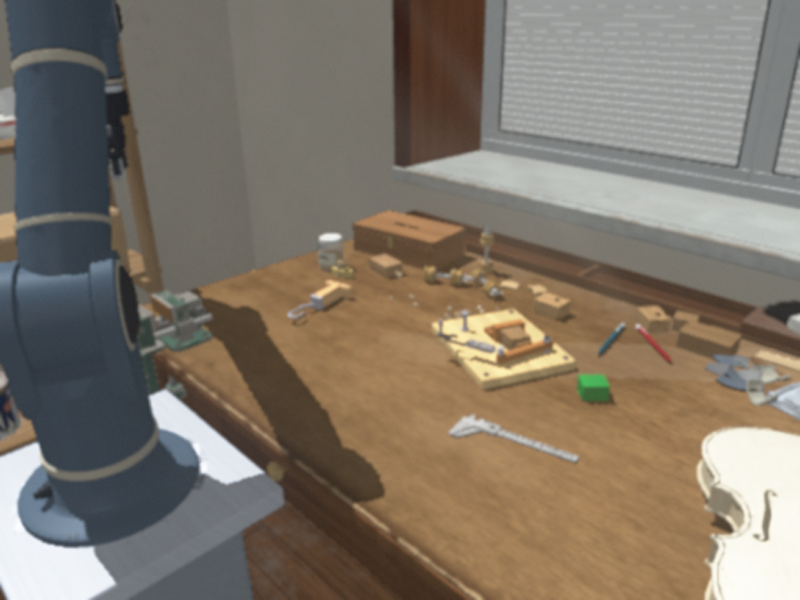

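```bash
cat > h.py <<'E'
import numpy as np, cv2
def ray(c,px):
    u=cv2.undistortPoints(np.array([[px]],float),c["K"],c["dist"])[0,0]
    return np.array([u[0],u[1],1.])
def topt(c,px,z,R=None,t=None):
    "intersect pixel ray with plane z"
    R=c["rotation"] if R is None else R; t=c["position"] if t is None else t
    r=R@ray(c,px); return t+r*(z-t[2])/r[2]
def proj(c,P,R=None,t=None):
    R=c["rotation"] if R is None else R; t=c["position"] if t is None else t
    q=(np.atleast_2d(P)-t)@R
    return cv2.projectPoints(q,np.zeros(3),np.zeros(3),c["K"],c["dist"])[0][:,0]
E
python3 - <<'E'
import cv2,numpy as np
p=np.load("pics/top0.npz")["p"][:,:,::-1]
a=cv2.resize(p[120:220,250:360],None,fx=7,fy=6*7/6,interpolation=cv2.INTER_CUBIC)
cv2.imwrite("pics/jigcrop.png",a[:600] if a.shape[0]<=600 else cv2.resize(a,None,fx=6/7,fy=6/7))
b=cv2.resize(p[170:240,155:205],None,fx=8,fy=8,interpolation=cv2.INTER_CUBIC)
cv2.imwrite("pics/pulcrop.png",b)
E
```

```text
(no output)
```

View pics/jigcrop.png

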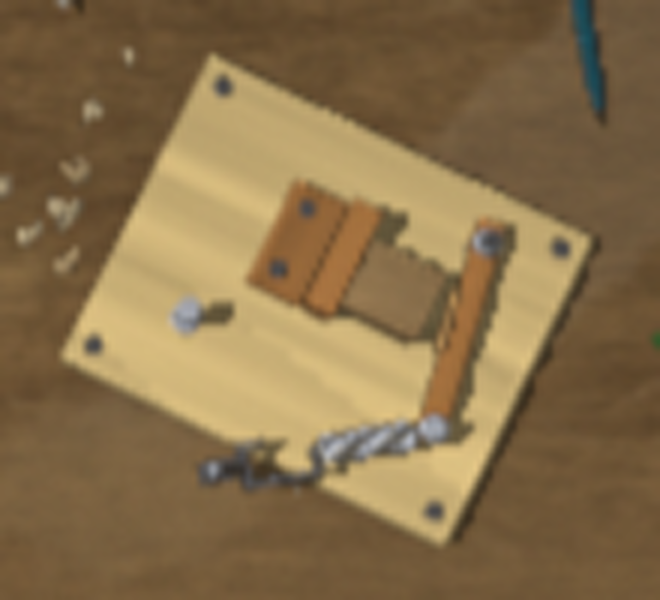

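View pics/pulcrop.png

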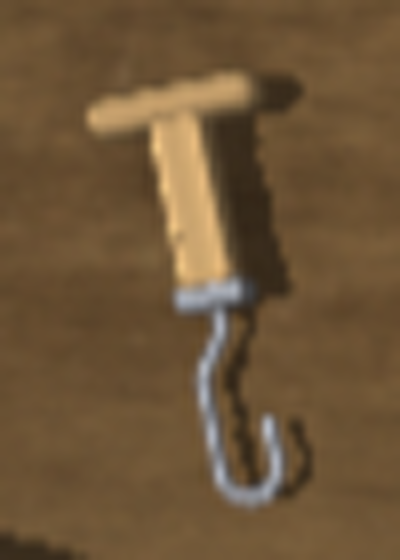

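```bash
python3 - <<'E'
import cv2,numpy as np
from rig import camera_params
from h import *
c=camera_params("top"); np.set_printoptions(precision=4,suppress=True)
o=np.array([250,120.]); C=[]
for q in [(210,55),(595,237),(445,545),(62,357)]: C.append(topt(c,o+np.array(q)/6,.018))
C=np.array(C); print(C, C.mean(0)); 
for i in range(4): print(np.linalg.norm(C[i]-C[(i+1)%4]))
# jig +y: from right side(edge 1-2) to left (0-3)
d=(C[0]+C[3]-C[1]-C[2])/2; yaw=np.arctan2(d[1],d[0])-np.pi/2
e=(C[0]+C[1]-C[2]-C[3])/2; print("yaw",yaw, np.arctan2(e[1],e[0]))
R=np.array([[np.cos(yaw),-np.sin(yaw)],[np.sin(yaw),np.cos(yaw)]])
O=C.mean(0)[:2]
for n,q,z in [("post",(186,314),.052),("eye",(433,428),.05),("stud",(215,470),.07),("pivot",(487,240),.045)]:
    P=topt(c,o+np.array(q)/6,z); print(n,P,R.T@(P[:2]-O))
o=np.array([155,170.])
for n,q,z in [("crosscentre",(170,101),.022),("gripfront",(210,292),.028),("crookbend outer",(247,500),.016),("tip",(268,418),.016)]:
    print(n,topt(c,o+np.array(q)/8,z))
E
```

```text
[[ 0.7321 -0.0807  0.018 ]
 [ 0.6451 -0.271   0.018 ]
 [ 0.4922 -0.1993  0.018 ]
 [ 0.5795 -0.0111  0.018 ]] [ 0.6122 -0.1405  0.018 ]
0.20925126026493432
0.168876256959448
0.20744813709550977
0.16775740882441365
yaw -0.4316406176937675 -0.4332268821612391
post [ 0.5977 -0.0701  0.052 ] [-0.0427  0.0579]
eye [ 0.5462 -0.1882  0.05  ] [-0.04   -0.0709]
stud [ 0.5223 -0.0843  0.07  ] [-0.1052  0.0134]
pivot [ 0.6379 -0.2138  0.045 ] [ 0.0539 -0.0558]
crosscentre [0.5637 0.2362 0.022 ]
gripfront [0.4936 0.2171 0.028 ]
crookbend outer [0.4185 0.2025 0.016 ]
tip [0.4485 0.1961 0.016 ]
```

```bash
cat >> h.py <<'E'
def ori(yaw_puller, flip=1):
    x=np.array([0,0,-1.]); z=flip*np.array([-np.sin(yaw_puller),np.cos(yaw_puller),0]); y=np.cross(z,x)
    return np.column_stack([x,y,z])
def wcam(c,s):
    T=c["tool_from_camera"]; R=s["tcp_rot"]@T[:3,:3]; t=s["position"]+s["tcp_rot"]@T[:3,3]; return R,t
E
python3 - <<'E'
from rig import *
from h import *
np.set_printoptions(precision=3,suppress=True)
print(camera_params("wrist"))
for f in (1,-1):
  print(f)
  for n,p,yw in [("grasp",(.5276,.2278,.02),-2.91),("atstud",(.52,.02,.07),-1.5),("post",(.598+.042*.14+.8*0+.42*.1375, -.07+.908*.1375,.07),-2.0),("hovj",(.56,-.1,.3),-2.0)]:
    print(n,inverse_kinematics(p,ori(yw,f)))
E
```

```text
{'K': array([[318.12 ,   0.   , 252.738],
       [  0.   , 318.12 , 187.534],
       [  0.   ,   0.   ,   1.   ]]), 'dist': array([-0.085,  0.   ,  0.   ,  0.   ,  0.   ]), 'tool_from_camera': array([[-0.001, -0.263,  0.965, -0.116],
       [ 0.001, -0.965, -0.263,  0.066],
       [ 1.   ,  0.001,  0.001, -0.   ],
       [ 0.   ,  0.   ,  0.   ,  1.   ]])}
1
grasp [-0.782  0.646  0.404  1.97  -0.427  0.609 -1.435]
atstud [-0.392  0.486  0.347  2.076 -0.276  0.623  0.214]
post [-0.477  0.691  0.484  1.734 -0.418  0.82  -0.227]
hovj [-0.419  0.291  0.659  1.765 -0.194  1.151 -0.13 ]
-1
grasp [-0.417  0.613 -0.084  1.948  0.088  0.584  1.243]
atstud [-0.896  0.768  1.106  2.101 -0.929  0.887 -2.301]
post [-0.005  0.654 -0.203  1.703  0.172  0.802  2.425]
hovj [ 0.943  0.501 -1.171  1.692  0.481  1.275  2.382]
```

```bash
python3 - <<'E'
from rig import *
from h import *
np.set_printoptions(precision=4,suppress=True)
def snap(n):
    s=sense(); p,d=camera("wrist"); np.savez(f"pics/{n}.npz",p=p,d=d,pos=s["position"],rot=s["tcp_rot"]); cv2.imwrite(f"pics/{n}.png",cv2.resize(p[:,:,::-1],(800,600),interpolation=cv2.INTER_CUBIC)); print(n,s["time_s"],s["position"])
movep((.57,-.10,.24),ori(-2.0)); sleep(.2); snap("wj")
movep((.51,.225,.2),ori(-2.91)); sleep(.2); snap("wp")
E
```

```text
wj 2.95 [ 0.5702 -0.0994  0.2399]
wp 4.4833 [0.5106 0.2238 0.2002]
```

View pics/wj.png

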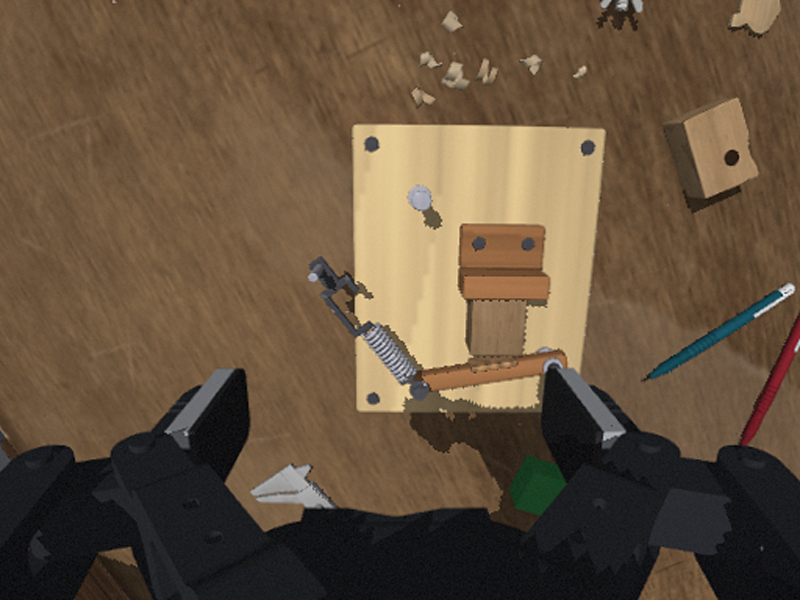

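View pics/wp.png

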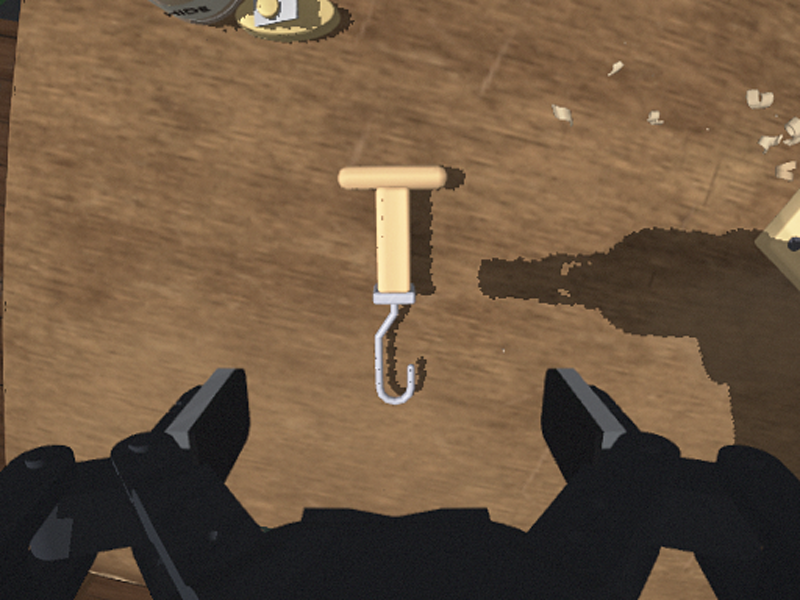

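```bash
python3 - <<'E'
from rig import *
from h import *
np.set_printoptions(precision=4,suppress=True)
c=camera_params("wrist"); k=.64
def W(n): 
    d=np.load(f"pics/{n}.npz"); R,t=wcam(c,{"tcp_rot":d["rot"],"position":d["pos"]}); return lambda px,z: topt(c,np.array(px)*k,z,R,t)
w=W("wj")
C=np.array([w(q,.018) for q in [(353,125),(605,129),(583,411),(358,411)]]); print(C)
for i in range(4): print(np.linalg.norm(C[i]-C[(i+1)%4]))
d=(C[0]+C[1]-C[2]-C[3])/2; yaw=np.arctan2(d[1],d[0])-np.pi/2; O=C.mean(0)[:2]
e=(C[1]+C[2]-C[0]-C[3])/2; print("yaw",yaw,np.arctan2(e[1],e[0]),O)
R=np.array([[np.cos(yaw),-np.sin(yaw)],[np.sin(yaw),np.cos(yaw)]])
for n,q,z in [("post",(420,197),.052),("eye",(419,390),.048),("stud",(313,277),.07),("studbase",(321,263),.044),("pivot",(549,360),.042)]:
    P=w(q,z); print(n,P,R.T@(P[:2]-O))
w=W("wp")
a=w((392,180),.02); b=w((395,402),.014); a=w((392,178),.024)
for n,q,z in [("cross",(392,178),.022),("gripL",(376,291),.028),("gripR",(410,291),.028),("rL",(377,189),.028),("rR",(409,189),.028),("crook",(395,401),.014),("tip",(410,368),.014),("rod",(379,368),.014)]:
    print(n,w(q,z))
E
```

```text
[[ 0.5822 -0.0082  0.018 ]
 [ 0.7334 -0.078   0.018 ]
 [ 0.6527 -0.2683  0.018 ]
 [ 0.4961 -0.1958  0.018 ]]
0.16658708938916578
0.20670854339716802
0.17254602036680577
0.20635283830759862
yaw -0.41576386992308056 -0.4331032676840506 [ 0.6161 -0.1376]
post [ 0.6026 -0.066   0.052 ] [-0.0412  0.06  ]
eye [ 0.55   -0.1846  0.048 ] [-0.0415 -0.0698]
stud [ 0.5257 -0.081   0.07  ] [-0.1055  0.0153]
studbase [ 0.528  -0.0786  0.044 ] [-0.1044  0.0183]
pivot [ 0.6394 -0.2042  0.042 ] [ 0.0482 -0.0516]
cross [0.5644 0.2377 0.022 ]
gripL [0.4976 0.2319 0.028 ]
gripR [0.5023 0.212  0.028 ]
rL [0.5567 0.2446 0.028 ]
rR [0.5608 0.2268 0.028 ]
crook [0.422  0.2024 0.014 ]
tip [0.4477 0.1983 0.014 ]
rod [0.443  0.2182 0.014 ]
```

```bash
python3 - <<'E'
import cv2,numpy as np
p=np.load("pics/wj.npz")["p"][:,:,::-1]
cv2.imwrite("pics/wjc.png",cv2.resize(p[150:265,185:300],None,fx=5,fy=5,interpolation=cv2.INTER_CUBIC))
E
```

```text
(no output)
```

View pics/wjc.png

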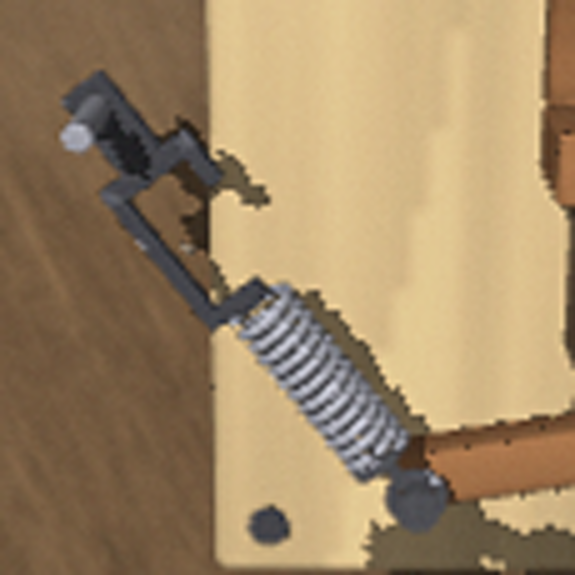

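```bash
cat >> h.py <<'E'
def snap(n):
    from rig import sense,camera
    s=sense(); p,d=camera("wrist"); np.savez(f"pics/{n}.npz",p=p,d=d,pos=s["position"],rot=s["tcp_rot"]); cv2.imwrite(f"pics/{n}.png",cv2.resize(p[:,:,::-1],(800,600),interpolation=cv2.INTER_CUBIC)); print(n,s["time_s"],s["position"])
E
python3 - <<'E'
from rig import *
from h import *
np.set_printoptions(precision=4,suppress=True)
Y=-2.906; g=np.array([.528,.2287])
movep((*g,.1),ori(Y)); 
print(move_l((*g,.0295),feed=.12,until_force=15)); s=sense(); print(s["position"],s["wrist_force"])
command_gripper(.0,90); s=sense(); print(s["finger_gap"],s["position"],s["time_s"])
u=np.array([np.cos(-1.5),np.sin(-1.5)])
# lift, go to hover w/ crook near stud
move_l((*g,.12),feed=.2)
th=.62; yp=-.432+np.pi/2+th-np.pi
u=np.array([np.cos(yp),np.sin(yp)]); stud=np.array([.524,-.0825])
pos=stud-u*(.100-.004)
print("yaw",yp,pos)
movep((*pos,.125),ori(yp)); sleep(.2); snap("wh"); s=sense(); print(s["finger_gap"],s["wrist_force"])
E
```

```text
False
[0.5287 0.2288 0.0303] [0.628  0.2539 0.5566]
0.0183374242875003 [0.5283 0.2287 0.03  ] 6.3833
yaw -1.3827963267948964 [0.5061 0.0118]
wh 8.6417 [0.5061 0.0124 0.1248]
0.01843009951116225 [-0.4336 -0.0933 -0.7474]
```

View pics/wh.png

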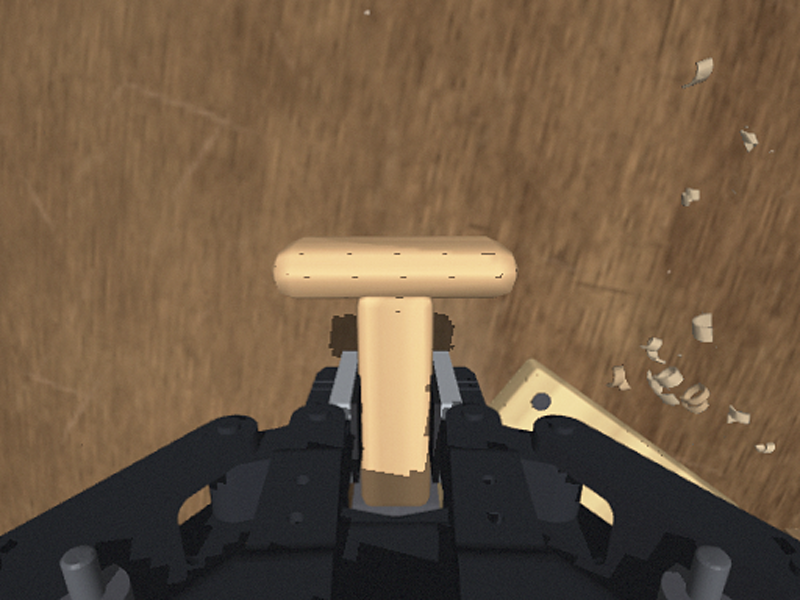

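```bash
cat >> h.py <<'E'
def ext(n,views=("top","scene"),P=None):
    from rig import camera,camera_params
    out=[]
    for v in views:
        p,d=camera(v); np.savez(f"pics/{n}_{v}.npz",p=p,d=d); c=camera_params(v)
        q=proj(c,np.array([[.56,-.06,.05]]))[0]; x,y=int(q[0])-45,int(q[1])-40
        x=max(x,0);y=max(y,0); out.append(cv2.resize(p[y:y+75,x:x+90,::-1],(800,600)[::1] if len(views)==1 else (400,333),interpolation=cv2.INTER_CUBIC)); print(v,"origin",x,y)
    cv2.imwrite(f"pics/{n}.png",np.hstack(out))
E
python3 - <<'E'
from h import *
ext("e1",("top",)); 
ext("e1s",("scene",))
E
```

```text
top origin 232 145
scene origin 239 163
```

View pics/e1.png

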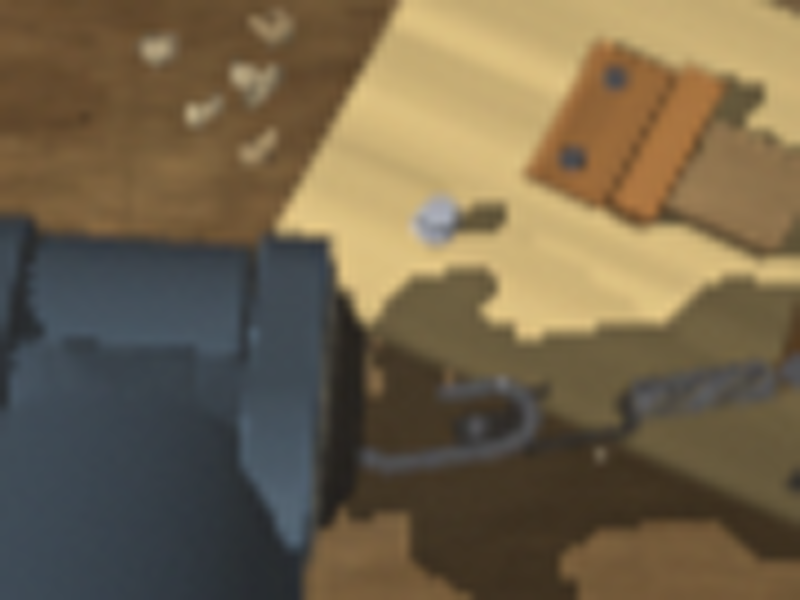

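View pics/e1s.png

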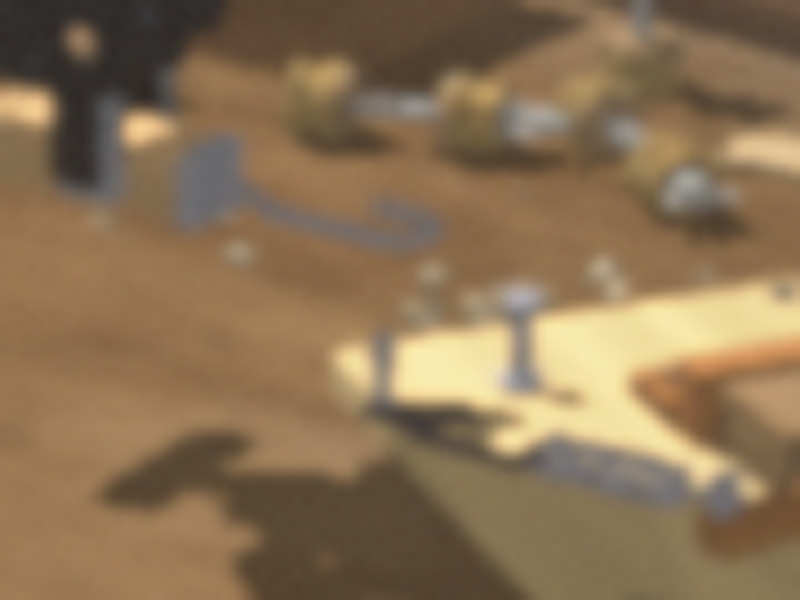

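```bash
python3 - <<'E'
from rig import camera_params
from h import *
np.set_printoptions(precision=4,suppress=True)
c=camera_params("top"); o=np.array([232,145.]); k=90/800
yp=-1.3828; u=np.array([np.cos(yp),np.sin(yp)]); v=np.array([-u[1],u[0]]); cr=np.array([.5061,.0124])+u*.1
def T(q,z): return topt(c,o+(np.array(q)+.5)*k-.5,z)[:2]
for n,q in [("tip",(442,390)),("bend",(528,417)),("rod",(430,461)),("tiparm",(490,385)),("rod2",(490,450))]:
    P=T(q,.109)-cr; print(n,P@u,P@v)
P=T((478,425),.07); print("stud",P,(P-cr)@u,(P-cr)@v)
c=camera_params("scene"); o=np.array([239,163.])
P=T((382,338),.07); print("scene stud",P)
for n,q in [("bend",(440,232)),("tip",(375,208))]:
    P=T(q,.109)-cr; print(n,P@u,P@v)
E
```

```text
tip -0.012246439706197262 0.024081468819373557
bend 0.012159007611694668 0.011705889739391462
rod -0.01946247131889591 0.003295732100569224
tiparm 0.0024162264320746044 0.02321920891065478
rod2 -0.0009241210705450444 0.003652056238164918
stud [ 0.539  -0.0826] -0.000557011208293107 0.014549745432299217
scene stud [ 0.5381 -0.068 ]
bend 0.0038174886867814364 0.01628910659287996
tip -0.02060758741909431 0.02040773030461286
```

```bash
sed -i 's/y:y+75,x:x+90/y:y+69,x:x+92/; s/int(q\[0\])-45/int(q[0])-46/' h.py; python3 - <<'E'
from rig import camera_params
from h import *
np.set_printoptions(precision=4,suppress=True)
c=camera_params("top"); o=np.array([232,145.]); k=np.array([90/800,.125])
yp=-1.3828; u=np.array([np.cos(yp),np.sin(yp)]); v=np.array([-u[1],u[0]]); cr=np.array([.5061,.0124])+u*.1
def T(q,z): return topt(c,o+(np.array(q)+.5)*k-.5,z)[:2]
for n,q in [("tip",(442,390)),("bend",(528,417)),("rod",(430,461)),("tiparm",(490,385)),("rod2",(490,450))]:
    P=T(q,.109)-cr; print(n,P@u,P@v)
P=T((478,425),.07); print("stud",P,(P-cr)@u,(P-cr)@v)
c=camera_params("scene"); o=np.array([239,163.])
P=T((382,338),.07); print("scene stud",P)
for n,q in [("bend",(440,232)),("tip",(375,208))]:
    P=T(q,.109)-cr; print(n,P@u,P@v)
E
sed -i 's/(800,600)\[::1\]/(800,600)/' h.py
```

```text
tip -0.014460171021798175 0.011008481592266146
bend 0.009763659488018786 -0.002234699854726174
rod -0.022063771929374826 -0.012091057938673704
tiparm 0.00021381384894639664 0.010316931392975473
rod2 -0.003489113188767449 -0.011367501618491432
stud [ 0.524  -0.0829] -0.0030661773605419715 -0.0001751433391898415
scene stud [ 0.5199 -0.0846]
bend 0.012840417410992414 0.0010908901790773412
tip -0.012034946164728347 0.0064942672290443666
```

```bash
python3 - <<'E'
from rig import *
from h import *
np.set_printoptions(precision=4,suppress=True)
s=sense(); p=s["position"]
print(move_l((.5061,.0122,.076),feed=.06,until_force=5)); s=sense(); print(s["position"],s["wrist_force"],s["time_s"])
ext("e2",("top",)); ext("e2s",("scene",))
E
```

```text
False
[0.5064 0.0122 0.0762] [ 0.103   0.4212 -1.3247] 9.7583
top origin 231 145
scene origin 238 163
```

View pics/e2.png

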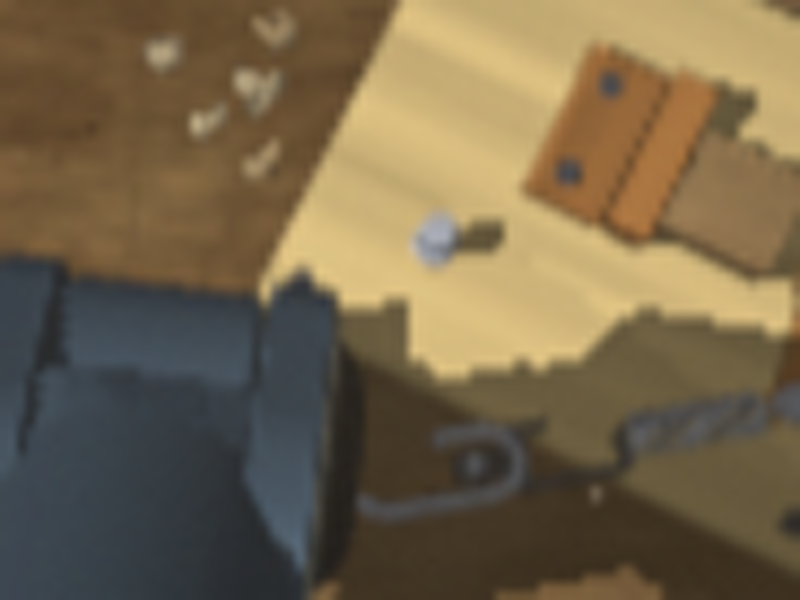

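View pics/e2s.png

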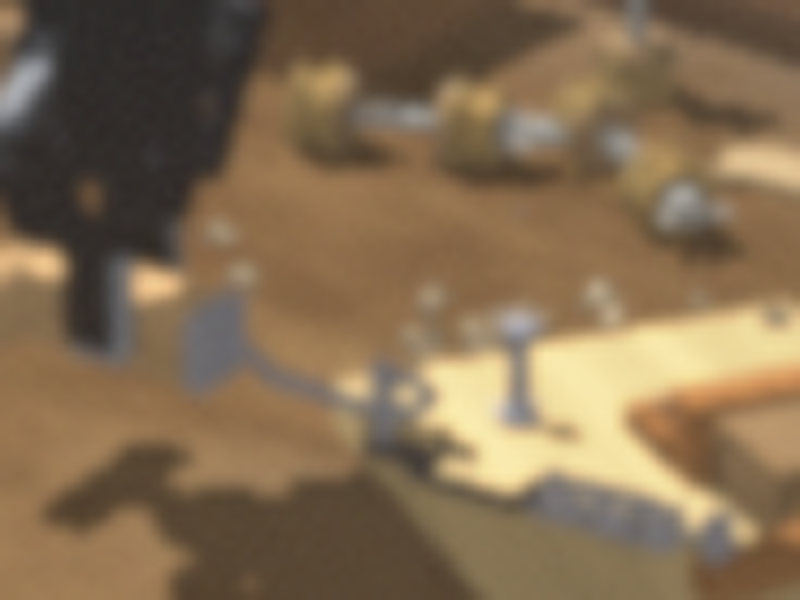

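```bash
cat >> h.py <<'E'
P0=np.array([.599,-.071]); Y0=-.432+np.pi/2; E0=P0-.115*np.array([np.cos(Y0),np.sin(Y0)])
def tcp(th,past,z=.076,adv=0.,dx=0.):
    "seat 'past' m beyond the post radius; adv: crook moved forward from stud; dx: jig +x shift"
    d=np.array([np.cos(Y0+th),np.sin(Y0+th)]); p=E0+(.115+past+.0225+.105-adv)*d+dx*np.array([np.sin(Y0),-np.cos(Y0)])
    return (*p,z), ori(Y0+th-np.pi)
E
python3 - <<'E'
from rig import *
from h import *
np.set_printoptions(precision=4,suppress=True)
c=camera_params("top")
for z in (.052,.049): print("post",topt(c,np.array([231,145])+np.array([438,240])*.115,z))
def st(): s=sense(); print(s["position"],s["wrist_force"],s["finger_gap"],s["time_s"])
for th,pa in [(.55,-.012),(.47,.015)]:
    p,o=tcp(th,pa); print(np.array(p)); print(move_l(p,o,feed=.05,until_force=25)); st()
ext("e3",("top",)); ext("e3s",("scene",))
E
```

```text
post [ 0.597  -0.0711  0.052 ]
post [ 0.5974 -0.0713  0.049 ]
[0.5237 0.0535 0.076 ]
False
[0.5236 0.0526 0.076 ] [ 1.2131 -5.2978 -1.6392] 0.01807876208080048 10.9083
[0.5411 0.0819 0.076 ]
False
[0.5406 0.0786 0.0757] [ 1.0238 -9.7138 -2.2589] 0.018397752008124147 11.725
top origin 231 145
scene origin 238 163
```

View pics/e3.png

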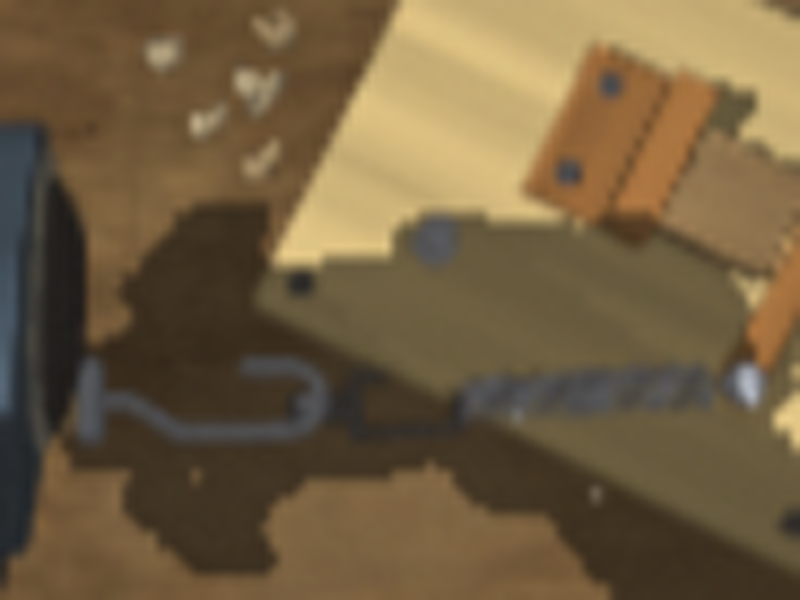

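View pics/e3s.png

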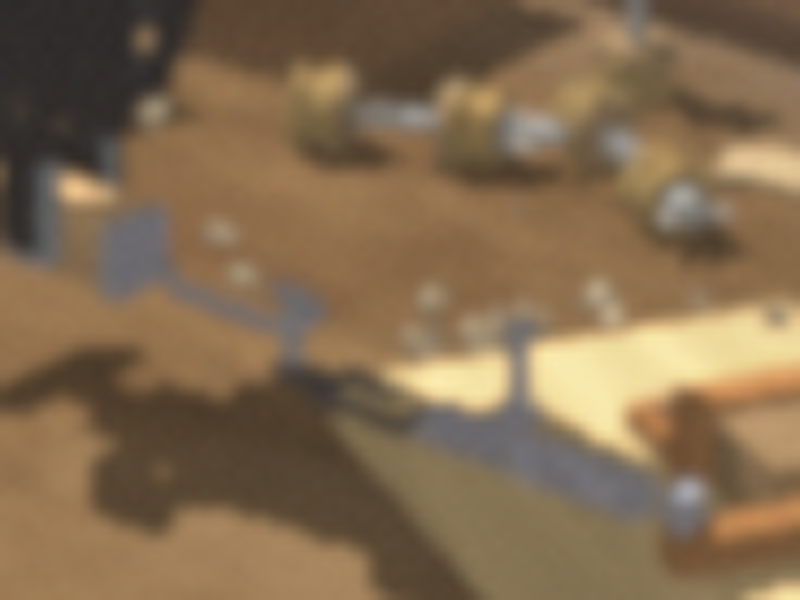

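```bash
python3 - <<'E'
from rig import *
from h import *
np.set_printoptions(precision=4,suppress=True)
def st(): s=sense(); print(s["position"],s["wrist_force"],s["finger_gap"],s["time_s"])
st()
for th in (.38,.29,.21):
    p,o=tcp(th,.0165); print(move_l(p,o,feed=.06,until_force=25)); print(np.array(p)); 
sleep(.2); st()
ext("e4",("top",)); ext("e4s",("scene",))
E
```

```text
[0.5406 0.0786 0.0757] [  0.3162 -10.4165  -2.4379] 0.018181819370214476 11.825
False
[0.5643 0.0832 0.076 ]
False
[0.5875 0.081  0.076 ]
False
[0.6079 0.0772 0.076 ]
[0.6061 0.0732 0.0752] [ -2.1054 -10.907   -1.2295] 0.018603924520426585 13.6
top origin 231 145
scene origin 238 163
```

View pics/e4.png

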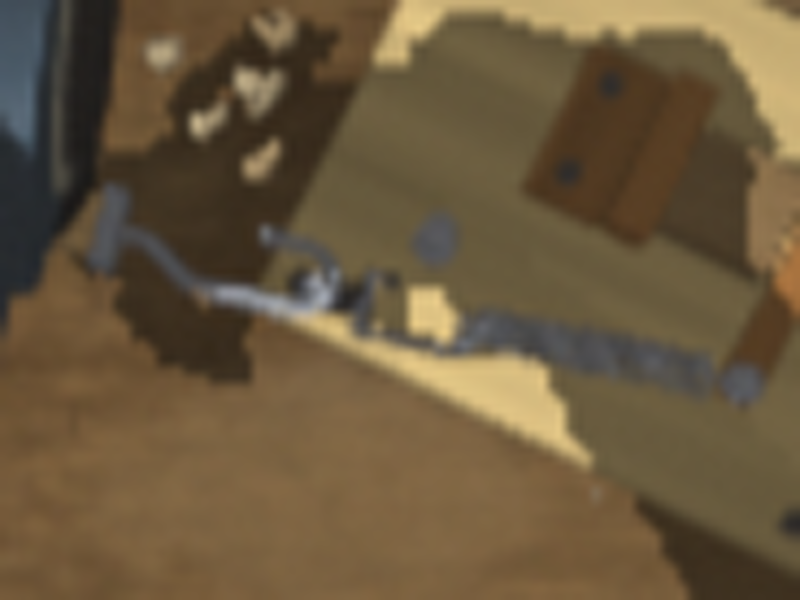

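View pics/e4s.png

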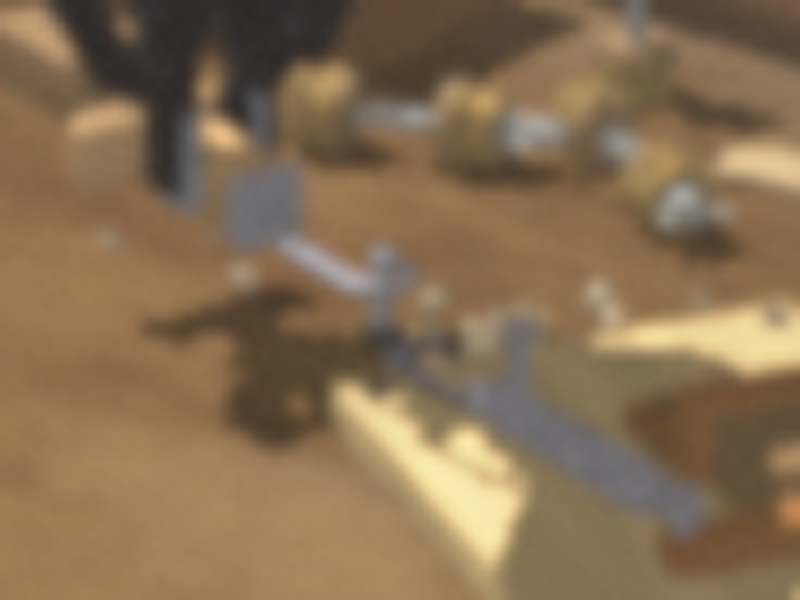

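```bash
cat > m.py <<'E'
from rig import camera_params
from h import *
def meas(stud,eye=(742,384),post=(437,240)):
    c=camera_params("top"); f=lambda q,z: topt(c,np.array([231,145.])+(np.array(q)+.5)*.115-.5,z)[:2]
    S,E,P=f(stud,.07),f(eye,.048),f(post,.052)
    d=(P-E); L=np.linalg.norm(d); d/=L; n=np.array([-d[1],d[0]]); r=S-E; l=np.linalg.norm(r)
    print("eye",E,"E0",E0,"post",P,"eye-post",L,"yaw",np.arctan2(d[1],d[0]),"Y0",Y0)
    print("stud",S,"len",l,"past",l-.0225-L,"theta",np.arctan2(r@n,r@d))
E
python3 - <<'E'
from m import *
np.set_printoptions(precision=4,suppress=True)
meas((318,285))
E
```

```text
eye [ 0.5535 -0.1706] E0 [ 0.5509 -0.1754] post [ 0.5982 -0.0695] eye-post 0.11056519055595879 yaw 1.154212598657318 Y0 1.1387963267948966
stud [ 0.5802 -0.0306] len 0.14256727023889373 past 0.009502079682934955 theta 0.22811641065209176
```

```bash
python3 - <<'E'
from rig import *
from h import *
np.set_printoptions(precision=4,suppress=True)
def st(): s=sense(); print(s["position"],s["wrist_force"],s["finger_gap"],s["time_s"])
for th in (.19,.10):
    p,o=tcp(th,.0225); print(move_l(p,o,feed=.06,until_force=25)); print(np.array(p)); 
sleep(.2); st()
ext("e5",("top",)); ext("e5s",("scene",))
E
```

```text
False
[0.6144 0.0818 0.076 ]
False
[0.6372 0.0751 0.076 ]
[0.6346 0.0703 0.0749] [ -3.1216 -10.0875  -1.5951] 0.01835255891880563 14.7333
top origin 231 145
scene origin 238 163
```

View pics/e5.png

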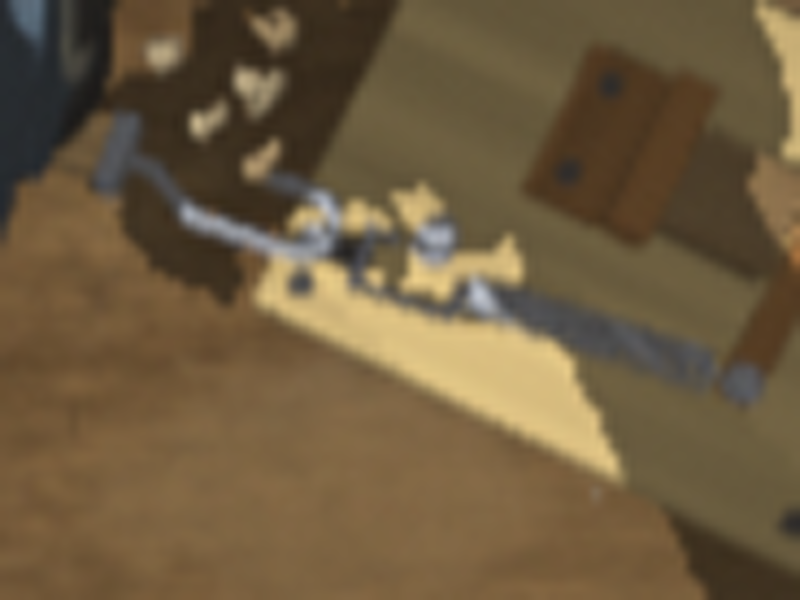

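View pics/e5s.png

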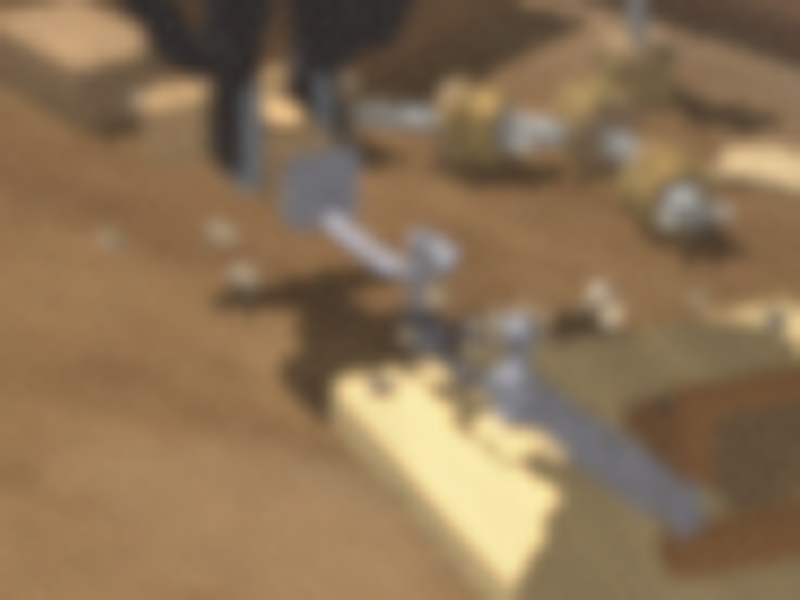

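```bash
python3 - <<'E'
from m import *
np.set_printoptions(precision=4,suppress=True)
meas((322,238)); meas((326,236))
c=camera_params("top"); S=topt(c,np.array([231,145.])+(np.array((322,238))+.5)*.115-.5,.07)[:2]; r=S-E0; print(np.linalg.norm(r)-.1375, np.arctan2(r[1],r[0])-Y0)
from rig import camera
p=np.load("pics/e5_top.npz")["p"][:,:,::-1]
cv2.imwrite("pics/e5z.png",cv2.resize(p[160:185,255:300],None,fx=16,fy=16,interpolation=cv2.INTER_CUBIC))
E
```

```text
eye [ 0.5535 -0.1706] E0 [ 0.5509 -0.1754] post [ 0.5982 -0.0695] eye-post 0.11056519055595879 yaw 1.154212598657318 Y0 1.1387963267948966
stud [ 0.5955 -0.0315] len 0.1453387442907586 past 0.012273553734799825 theta 0.12280244209884
eye [ 0.5535 -0.1706] E0 [ 0.5509 -0.1754] post [ 0.5982 -0.0695] eye-post 0.11056519055595879 yaw 1.154212598657318 Y0 1.1387963267948966
stud [ 0.5962 -0.0328] len 0.14431479699553726 past 0.01124960643957848 theta 0.11568981107141936
0.013206827471370641 0.13090427559438478
```

View pics/e5z.png

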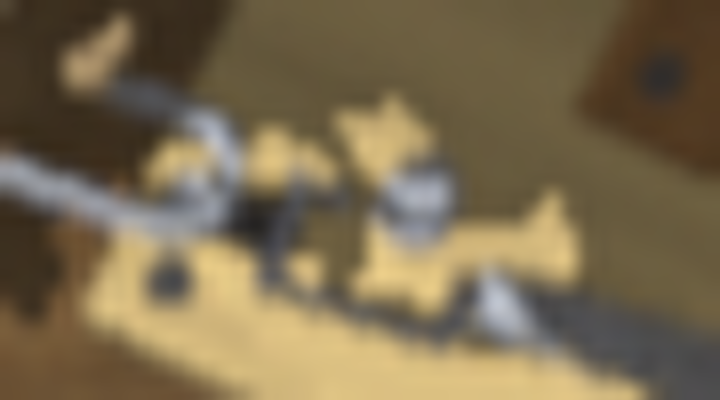

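```bash
python3 - <<'E'
from rig import *
from h import *
np.set_printoptions(precision=4,suppress=True)
def st(): s=sense(); print(s["position"],s["wrist_force"],s["finger_gap"],s["time_s"])
for th in (.04,-.02):
    p,o=tcp(th,.024); print(move_l(p,o,feed=.05,until_force=12)); print(np.array(p)); st()
sleep(.2); st()
ext("e6",("top",)); ext("e6s",("scene",))
E
```

```text
False
[0.6527 0.0709 0.076 ]
[0.6498 0.0658 0.0747] [-3.7304 -9.8652  0.2053] 0.018471077472428373 15.3
False
[0.6672 0.0643 0.076 ]
[0.6641 0.0592 0.0745] [ -3.6215 -10.2974  -2.5929] 0.018185292740234907 15.7667
[0.6639 0.0594 0.0746] [ -4.6961 -10.298   -1.6935] 0.018320813506437002 15.9667
top origin 231 145
scene origin 238 163
```

View pics/e6.png

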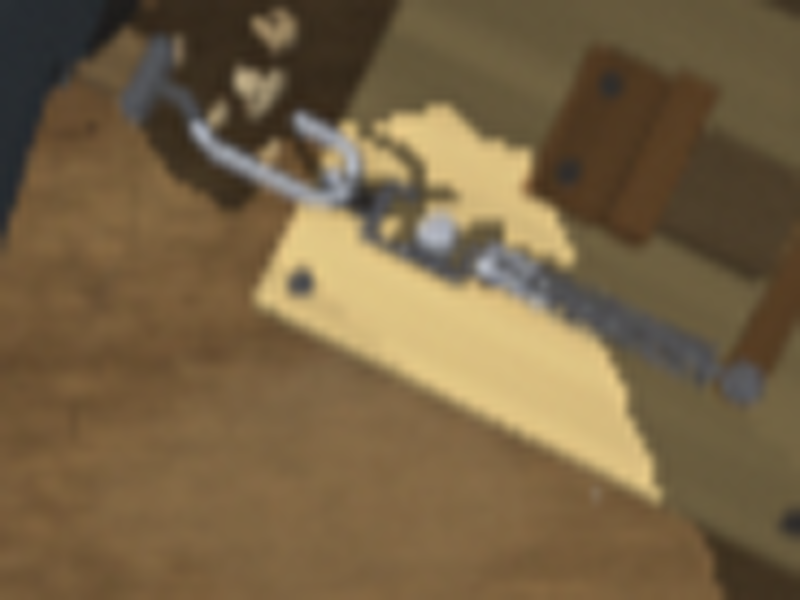

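View pics/e6s.png

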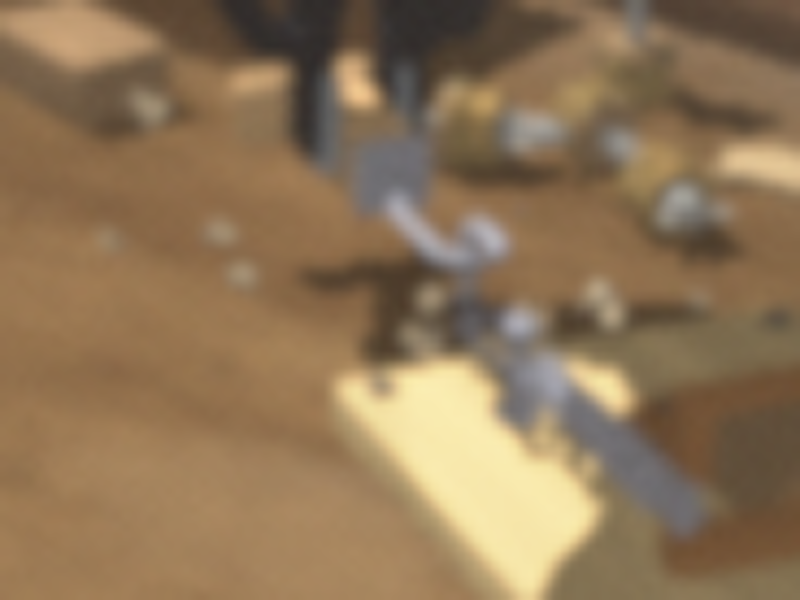

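```bash
python3 - <<'E'
from m import *
np.set_printoptions(precision=4,suppress=True)
meas((342,185),post=(437,238))
p=np.load("pics/e6_top.npz")["p"][:,:,::-1]
cv2.imwrite("pics/e6z.png",cv2.resize(p[153:188,258:303],None,fx=16,fy=16,interpolation=cv2.INTER_CUBIC))
E
```

```text
eye [ 0.5535 -0.1706] E0 [ 0.5509 -0.1754] post [ 0.5989 -0.0695] eye-post 0.11084790512340621 yaw 1.148785526514791 Y0 1.1387963267948966
stud [ 0.6131 -0.0376] len 0.14577009327679513 past 0.012422188153388927 theta 0.0008724094176887256
```

View pics/e6z.png

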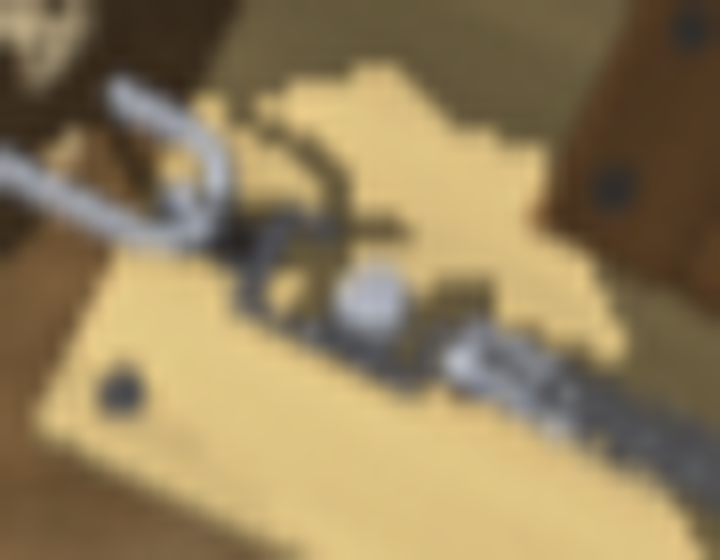

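```bash
python3 - <<'E'
from rig import *
from h import *
np.set_printoptions(precision=4,suppress=True)
def st():
    sleep(.1); s=sense(); d=np.array([np.cos(Y0),np.sin(Y0)]); f=s["wrist_force"][:2]
    print(s["position"],"along",f@d,"lat",f@np.array([d[1],-d[0]]),s["time_s"])
for pa in (.018,.012,.006,.002,-.002):
    p,o=tcp(-.02,pa); move_l(p,o,feed=.04,until_force=25); print(pa); st()
ext("e7",("top",)); ext("e7s",("scene",))
p=np.load("pics/e7_top.npz")["p"][:,:,::-1]
cv2.imwrite("pics/e7z.png",cv2.resize(p[153:188,258:303],None,fx=16,fy=16,interpolation=cv2.INTER_CUBIC))
E
```

```text
0.018
[0.6616 0.0547 0.0748] along -9.960540089778567 lat 0.39641806218491166 16.4667
0.012
[0.6593 0.05   0.0749] along -8.819832378958193 lat 0.22715075160010278 16.8667
0.006
[0.657  0.0457 0.075 ] along -6.991089094358496 lat 0.7455913231581965 17.2667
0.002
[0.6568 0.0451 0.0756] along -1.7999389767021465 lat -1.006620766515581 17.6167
-0.002
[0.6564 0.0416 0.0763] along 0.9509858415259071 lat -0.5524442738721737 17.9667
top origin 231 145
scene origin 238 163
```

View pics/e7z.png

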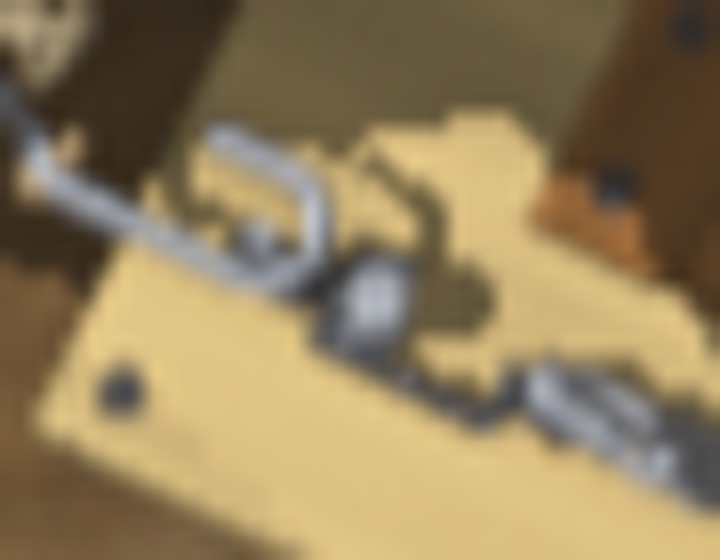

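View pics/e7s.png

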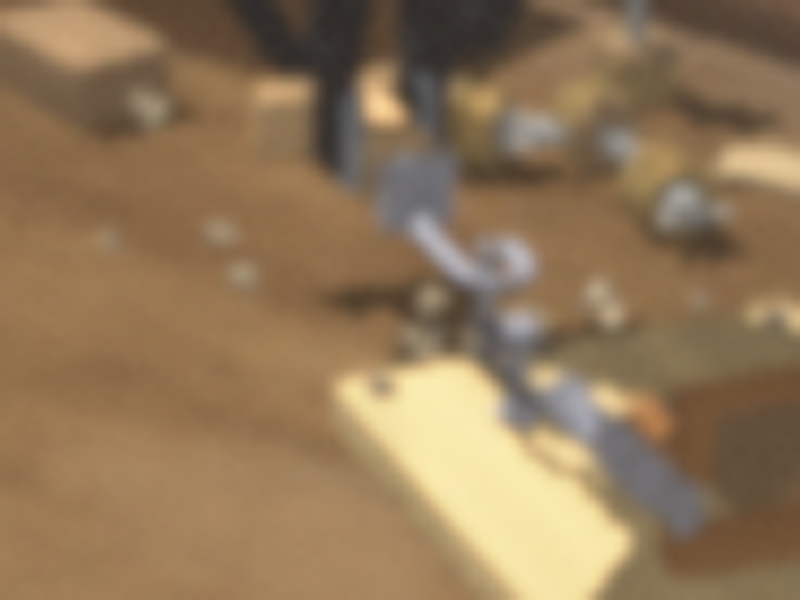

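```bash
python3 - <<'E'
from rig import *
from h import *
np.set_printoptions(precision=4,suppress=True)
p,o=tcp(-.02,-.004,dx=-.0025); move_l(p,o,feed=.04)
p=np.array(p); print(move_l((p[0],p[1],.14),feed=.08,until_force=10)); s=sense(); print(s["position"],s["wrist_force"],s["time_s"])
ext("e8",("top",)); ext("e8s",("scene",))
E
```

```text
False
[0.6523 0.0403 0.1395] [-0.4338  0.7176 -0.7245] 19.2667
top origin 231 145
scene origin 238 163
```

View pics/e8.png

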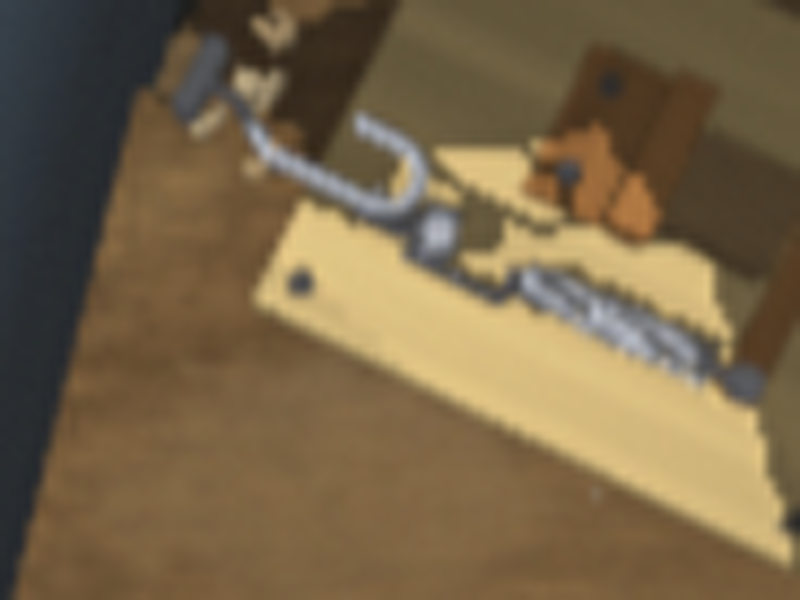

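View pics/e8s.png

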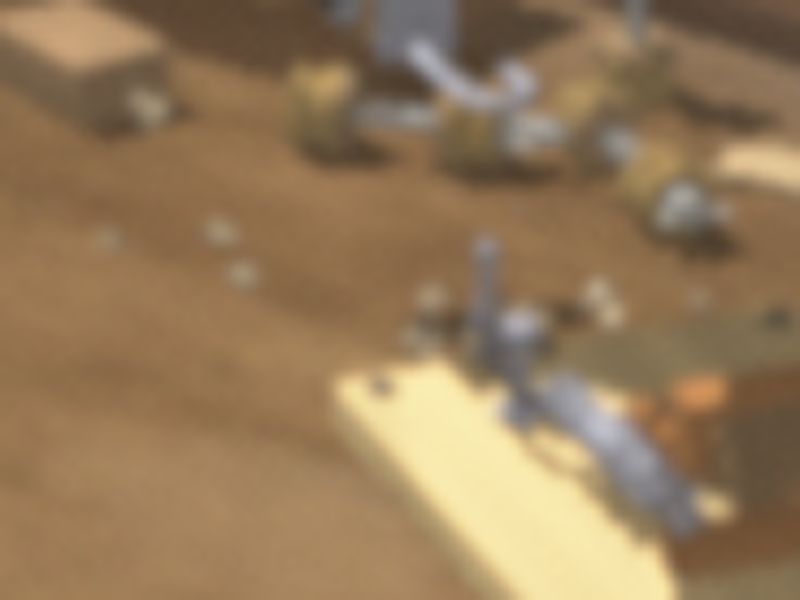

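```bash
python3 - <<'E'
from rig import *
from h import *
np.set_printoptions(precision=4,suppress=True)
Y=-2.906; g=np.array([.528,.2287])
movep((*g,.12),ori(Y)); move_l((*g,.045),feed=.12)
print(move_l((*g,.0295),feed=.03,until_force=5)); s=sense(); print(s["position"],s["wrist_force"])
command_gripper(.04); command_gripper(.085); move_l((*g,.14),feed=.12); s=sense(); print(s["finger_gap"],s["time_s"])
movep((.51,.225,.2),ori(Y)); sleep(.1); snap("wp2")
movep((.58,-.08,.22),ori(-2.0)); sleep(.2); snap("wj2"); print(sense()["wrist_force"])
E
```

```text
True
[0.5277 0.2288 0.03  ] [0.319  0.223  5.0439]
0.08453510451683495 23.5917
wp2 24.05 [0.5092 0.225  0.1989]
wj2 25.55 [ 0.5801 -0.0785  0.2197]
[ 0.2657  0.9753 -0.2854]
```

View pics/wp2.png

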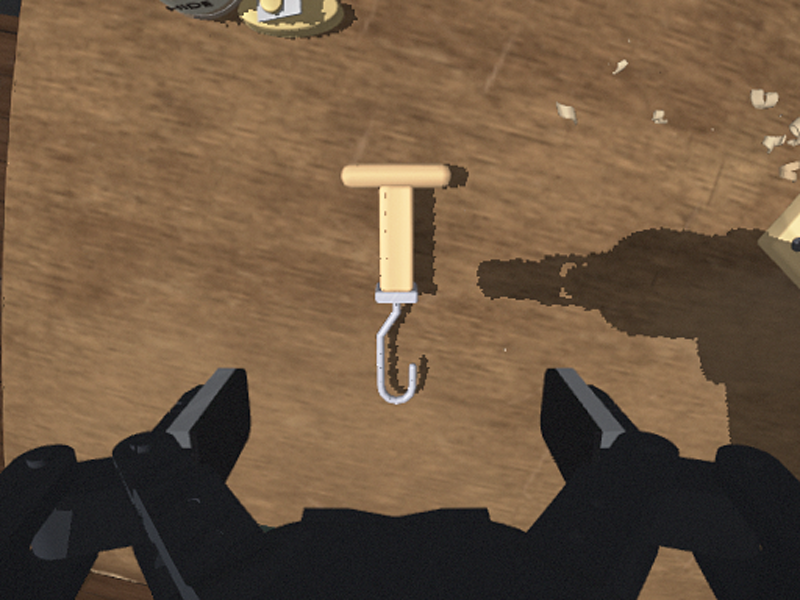

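View pics/wj2.png

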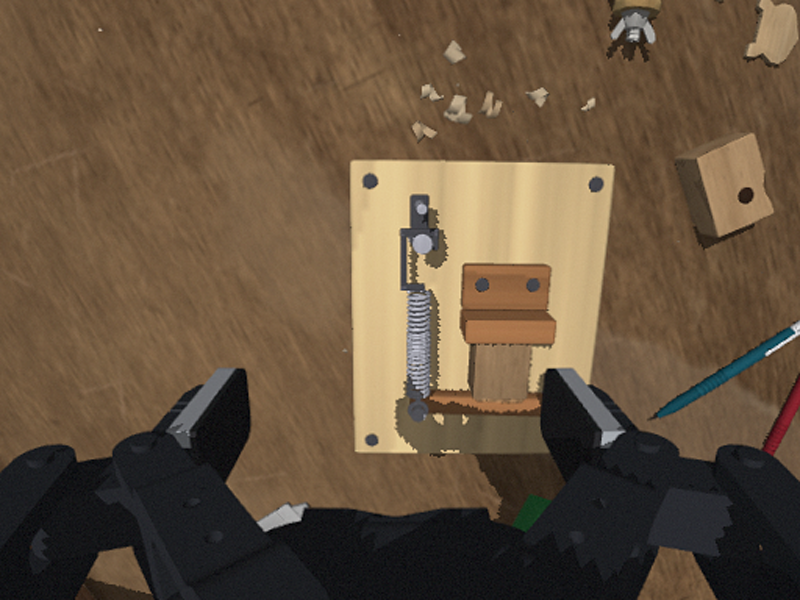

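The wrist pictures show the hook round the post (post cap at 422,243, stud at 421,209). The spring runs straight to the eye (418,410), the lever lies level against the block (500,372), and the block sits against the fence. The puller lies flat at (396,240), with only bare table around it. Handing in.

```bash
python3 - <<'E'
from rig import *
print(sense()["time_s"]); finish_job()
E
```

```text
25.6
the job is handed in; nothing more can be done
```

The spring is hooked round the anchor post and holds the lever against the block. I handed the job in at 25.6 s of the 61 s allowed.

- **What I did:** I gripped the puller, lowered its crook over the stud and drew the spring back until the lever closed. With the seat about 12 mm past the post, I swung the hook over the post mouth first and eased it back. Then I lifted the crook clear and laid the puller back on its original spot on the bare table.
- **Force check:** As the hook took the load, the pull on the puller fell from about 10 N to about 0. The lift off the stud met no resistance.
- **Final pictures:** The last wrist pictures show the post inside the hook, the spring straight along the jig, the lever closed on the block and the block at the fence. The puller lies flat and nothing else is near it. I only ever gripped the puller.
- **Disagreements:**
  - The top and wrist cameras differed by about 3 mm, so I used the top camera to place the crook and hook.
  - It read the eye-to-post distance as 111 mm instead of 115 mm.
  - The arm gave way 4–5 mm under the spring's pull, and I allowed for that in the commands.
  - The spring started about 0.65 rad from the jig's +y, more than the stated 0.25 to 0.5 rad.
- **Not checked:** I did not compare the caliper, cork block and plane with their starting positions. The arm worked clear of them.

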